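# Close the ball check valve of the glue pump

### The job

Reassemble the check valve of the glue pump: set the white ceramic ball gently into the brass spring cup in the middle of the blue housing, without dropping it in. Then put the aluminium cover on the housing so that its two holes go over the two dowels, and press it down against the spring until it lies flush. Finish while still holding the cover pressed shut (the screws go in next); do not let go, and leave the other things on the bench alone.

Things in the scene. Friction and masses are not known exactly. Their poses are not given: they have to be found in the camera images.
- valve_housing: blue valve housing bolted to the bench: a block 130 x 130 x 70 mm with a round chamber, 100 mm wide and 50 mm deep, open at the top. Origin: centre of its underside, on the bench top; x, y along its sides, z up. Its top face is 70 mm above the origin. Low feet with bolts reach out to 88 mm at +x and -x; a brass hose tail reaches out to 115 mm at +x, 40 mm up.
- dowel_a (a point): tip of one of the two steel dowels of the housing, at (+52, +52, 90) mm in the housing's frame. Each dowel is 10 mm thick and stands 20 mm up from the top face: 12 mm straight, then a taper to a 3 mm tip.
- dowel_b (a point): tip of the other dowel, at the opposite corner: (-52, -52, 90) mm in the housing's frame.
- ball_place (a point): where the ball's centre lies when it rests in the brass cup with the spring free: on the housing's axis, 62 mm above its origin. The ball's top then stands 12 mm above the top face. The cup, 30 mm in outer diameter, stands on a spring in the middle of the chamber; its rim is 46 mm above the origin and 24 mm across inside.
- spring_cup (a joint): how far the cup is pressed down, m: 0 with the spring free (it carries the ball and the loose cover without giving way), about 0.008 when the cover lies flush on the housing. The spring pushes back with 7 N at first and about 12 N at 0.008; the stop is at 0.012.
- ball_center (a point): centre of the white ceramic ball, 40 mm in diameter, 0.12 kg; at the start it lies on a small black rubber ring in the middle of a shallow grey tray (120 x 120 mm, rim 10 mm high), its centre 25 mm above the bench; the tray is fixed to the bench.
- valve_cover: aluminium cover, about 0.3 kg, lying flat on the bench, right way up: a square plate 130 x 130 x 14 mm with a hexagon on top. Origin: centre of its underside; x, y along its sides, z up. Two 12 mm holes ringed with brass go through it at (+52, +52) and (-52, -52) mm; it also fits turned by half a turn. A 24 mm hole in its underside seats the ball: put on loosely, it stands 8 mm above the housing.
- cover_grip (a point): centre of the top of the cover's hexagon, 54 mm above the cover's origin. The hexagon is the grip: 36 mm across flats, 40 mm high; one pair of flats faces +y and -y of the cover, the others stand at 60 degrees to it. A round collar, 52 mm in diameter and 4 mm high, surrounds its foot on the plate.
- mug: red and white tea mug, 104 mm high, standing towards the back: a bystander. Origin: centre of its underside.
- ink: small brown dropper bottle, 102 mm high, standing towards the back: a bystander. Origin: centre of its underside.
- tape: brown roll of tape lying flat, 93 mm in diameter, 38 mm high: a bystander. Origin: centre of its underside.
Things that resemble listed ones, but are neither listed nor needed, are in the scene too. Of the things that look like the part that bears ball_center, the largest one is meant.

How it is judged:
By the outcome, as a careful person would: the job done as asked, in the order asked, and still so for the second after the job is handed in, while the arm keeps its last pose, push and grip.
It also fails if it takes over 58 s, if anything falls off the work surface, if the arm or the gripper's body presses on something with over 40 N, if the wrist force passes 120 N, or if a joint passes its speed limit or range.

### The arm

A 7-joint arm with a two-finger parallel gripper is mounted at the origin on the work surface; the furniture and walls round the work are solid. World frame = base frame: x ahead of the robot, y to its left, z up, the work surface at z = 0. Lengths are in m, angles in rad, forces in N, time in s.
With the tool pointing down it reaches from about 0.35 to 0.9 m from the base axis. Payload 8.1 kg.
Tool frame: the origin (TCP) lies at the very end of the fingers, on their centre line; the grasp point (between the pads) lies 19 mm behind it (grasp_offset is the distance from the TCP to the grasp point, in m); z points along the fingers, y is the line along which they close (so a half turn about z gives the same grasp; the last joint's range is limited). The gripper opens to 92 mm and grips with 3 to 60 N. Pads are 19 mm wide; open, the fingers measure 130 mm over their backs; the gripper's body (75 mm by 190 mm) begins 47 mm behind the grasp point.
Start: joints at [-1.356, 0.434, 0.025, 1.573, -0.012, 1.134, -0.075], TCP at [0.195, 0.594, 0.227] pointing down, gripper open.
Joint ranges: [-2.62, 2.62], [-0.44, 2.09], [-1.27, 1.32], [0.08, 2.57], [-1.32, 4.46], [0.12, 2], [-2.74, 2.74]. Speed limits (rad/s): [2.22, 2.22, 3.01, 3.01, 3.14, 3.14, 3.14].

### API

Orientations are given as a rotation vector (axis times angle).
In Python, from cell import observe, get_image, camera_params, sign_off, silhouettes, grasp_offset gives the robot as it stands. The module is installed in compiled form; this text tells all that it offers.
- The arm moves only by the tool jog_arm, never from a script. Its argument "motion" is a list that holds one entry, the list of rows, each a list of 7 numbers: the shift along the tool's x, y, z in m, then the turn, a rotation vector about the tool's x, y, z in rad, then the closure, from -1 (fully open) to 1 (shut), so that 0 is half open. In form: [[[dx, dy, dz, wx, wy, wz, hand], ...]]. A call has 1 to 10 rows; each row is the pose to reach, as a shift and turn from the pose commanded when the call began, along the tool's axes at that moment; what a row does not reach only later rows make up. A row lasts 1/12 s, in which the tool goes at most 41.7 mm and 7.16 degrees, less where a joint would pass 70% of its speed; a pose out of reach is approached as far as the arm can. A call with a gripper value outside its range is refused whole. The fingers move at their own pace and stop on an object; "force" is the grip in N (left out, the last holds). Time passes only in rows, so rows that repeat a pose let the fingers close. It gives the time, the measured TCP pose, the force, the opening and the grip force at its end, in the units of the state.
- observe(): the state, without advancing time (a new reading comes with each control period).
- get_image(name): name is "scene" or "top" or "wrist"; returns the picture (480x640x3 uint8, red, green, blue); there is no depth.
- camera_params(name): a dict with "vertical_fov" (degrees; the focal length in pixels is half the picture's height over the tangent of half this angle, whatever the lens; pixels are square), "cx", "cy" (the principal point, pixels), "T" (4x4, takes a point from camera to world coordinates). Camera axes: x right, y down, z forward; pixel columns grow to the right and rows downward; lengths in m; the calibration is good to about 2 mm. A picture is of the moment at which its call begins: read the wrist's pose just before it. camera_params takes no time and is no camera call; for the wrist camera it gives the pose at the moment of the call.
- sign_off(): hands the job in; it is judged then, once.
Trained networks look in the newest picture that a camera, given by its name, has taken for a name from the list of things; names that differ only in an ending like _2 or _b are one class to them, and where a whole thing is asked for, a point or a joint stands for the part that bears it (a point fixed in the world has none). Each returns a list of dicts, best first, with "p" (0 to 1); they miss things now and then, are a little off and sometimes report something else, mostly with a low value. They report only what shows in the picture. A call takes as long as a camera call. They do not tell look-alikes from the thing itself.
- silhouettes(query, camera): "mask" (480x640 bool, what is visible of it) and "pixel" ([column, row] in pixels, amid what is visible of it).
The state is a dict: "clock": time; "joints": joint angles; "dq": joint speeds; "joint_efforts": joint torques, N m; "position": TCP position; "ee_rot": TCP orientation; "force": force on the tool from outside, world axes, zero at the start; "ft_torque": the same for the moment, N m; "width": opening from 0.0 (shut) to 1.0 (fully open); "gripper_force": force on a finger pad.
Only numpy, scipy, OpenCV 4.12 (cv2) and the standard library are available. Lean on these libraries where they do the work, as an engineer would, in place of code of your own. Each camera call takes 0.05 s, during which the arm holds its last target. There are 200 camera calls.

## Working session

There is one attempt and no reset: what is moved stays moved. The work goes in short steps, Python scripts to look and compute and a tool call to move; the robot and the scene stay as the last step left them, time stands still between calls to the robot, and variables do not carry over. Pictures are saved under pics/ and viewed, at most 10 in all, crops included, and the job is handed in when it is done.

Besides the shell and the picture viewer there is one more tool, called after "Emit:" as name(argument=value, ...), one argument or row to a line, values as JSON. jog_arm: Moves the arm, as the interface text tells. Its arguments: {"type":"object","properties":{"motion":{"type":"array"},"force":{"type":"number"}},"required":["motion"]}

```bash
mkdir -p pics; cat > h.py <<'E'
import numpy as np, cv2
from cell import *
from scipy.spatial.transform import Rotation as R
def ray(cam,px,P=None):
    P=P or camera_params(cam); f=240/np.tan(np.radians(P["vertical_fov"])/2); T=np.array(P["T"])
    d=T[:3,:3]@np.array([(px[0]-P["cx"])/f,(px[1]-P["cy"])/f,1]); return T[:3,3],d
def atz(cam,px,z,P=None):
    o,d=ray(cam,px,P); return o+d*(z-o[2])/d[2]
def proj(cam,p,P=None):
    P=P or camera_params(cam); f=240/np.tan(np.radians(P["vertical_fov"])/2); T=np.array(P["T"])
    c=T[:3,:3].T@(np.array(p)-T[:3,3]); return np.array([P["cx"]+f*c[0]/c[2],P["cy"]+f*c[1]/c[2]])
def save(n,im): cv2.imwrite(f"pics/{n}.png",im[:,:,::-1])
def st():
    s=observe(); print({k:np.round(s[k],4).tolist() for k in ["clock","position","ee_rot","force","width","gripper_force","joints"]}); return s
E
python3 - <<'E'
from h import *
s=st(); print(grasp_offset, {k:np.round(v,3).tolist() for k,v in camera_params("top").items()}, {k:np.round(v,3).tolist() for k,v in camera_params("scene").items()})
print({k:np.round(v,3).tolist() for k,v in camera_params("wrist").items()})
t=get_image("top"); save("top0",t); save("scene0",get_image("scene"))
for q in ["valve_housing","ball_center","valve_cover","mug","ink","tape"]:
    for d in silhouettes(q,"top")[:4]:
        print(q,round(d["p"],2),d["pixel"],d["mask"].sum(),np.round(atz("top",d["pixel"],0.03),3))
E
```

```text
{'clock': 0.0, 'position': [0.1952, 0.5932, 0.2259], 'ee_rot': [-0.4972, -3.1019, 0.0026], 'force': [-0.2262, -0.5175, -0.3997], 'width': 0.9975, 'gripper_force': 0.0, 'joints': [-1.3556, 0.4353, 0.025, 1.5741, -0.0116, 1.134, -0.0751]}
0.0188 {'vertical_fov': 53.461, 'cx': 305.711, 'cy': 241.479, 'T': [[0.003, -0.999, 0.048, 0.517], [-1.0, -0.003, -0.002, -0.004], [0.003, -0.048, -0.999, 1.097], [0.0, 0.0, 0.0, 1.0]]} {'vertical_fov': 49.918, 'cx': 313.624, 'cy': 247.052, 'T': [[0.552, -0.426, 0.717, -0.137], [-0.834, -0.278, 0.476, -0.444], [-0.003, -0.861, -0.509, 0.586], [0.0, 0.0, 0.0, 1.0]]}
{'vertical_fov': 64.088, 'cx': 321.969, 'cy': 243.365, 'T': [[0.312, 0.915, 0.255, 0.126], [0.95, -0.3, -0.086, 0.616], [-0.002, 0.269, -0.963, 0.383], [0.0, 0.0, 0.0, 1.0]]}
valve_housing 0.6 [270.2, 243.4] 4287 [0.563 0.073 0.03 ]
ball_center 0.64 [363.0, 331.7] 126 [ 0.367 -0.134  0.03 ]
ball_center 0.51 [387.0, 281.7] 275 [ 0.478 -0.188  0.03 ]
ball_center 0.5 [440.8, 282.5] 87 [ 0.477 -0.309  0.03 ]
valve_cover 0.62 [165.3, 287.4] 3273 [0.464 0.306 0.03 ]
mug 0.76 [386.9, 152.7] 1771 [ 0.769 -0.19   0.03 ]
mug 0.41 [196.7, 163.5] 253 [0.743 0.24  0.03 ]
ink 0.6 [196.2, 168.0] 273 [0.733 0.241 0.03 ]
ink 0.41 [386.2, 150.5] 1795 [ 0.774 -0.188  0.03 ]
tape 0.69 [443.8, 189.6] 792 [ 0.686 -0.318  0.03 ]
```

View pics/top0.png

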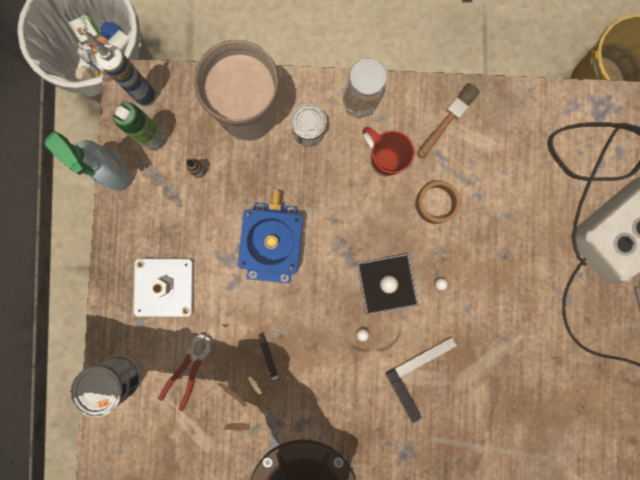

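View pics/scene0.png

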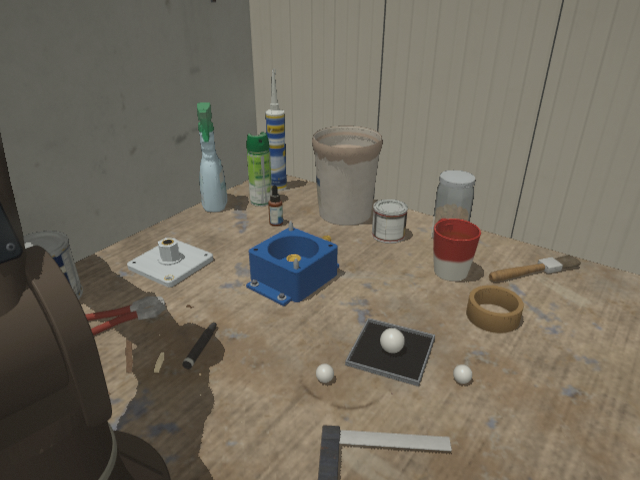

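```bash
python3 - <<'E'
from h import *
t=cv2.imread("pics/top0.png"); c=t[220:370,330:480]; cv2.imwrite("pics/c1.png",cv2.resize(c,(600,600),interpolation=cv2.INTER_CUBIC))
E
```

```text
(no output)
```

View pics/c1.png

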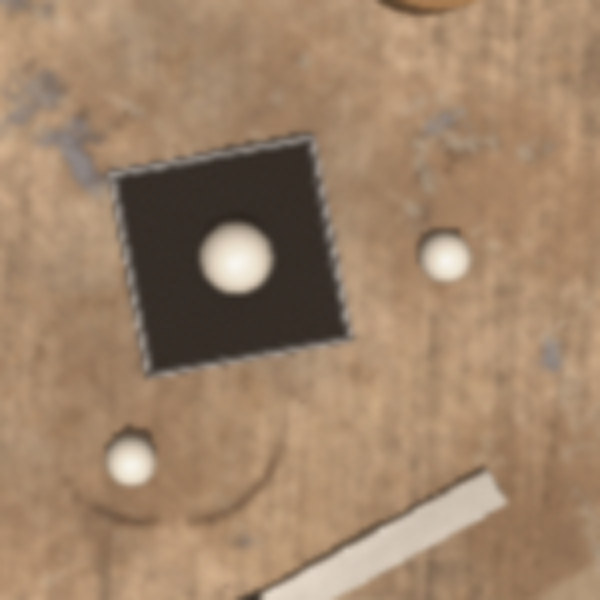

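The ball candidates are (389,285), (441,284) and (363,335). The one meant is (389,285): it is the largest and lies in the middle of the tray, which the crop confirms. The housing is at (270,242) with its hose tail up at (277,200). The cover is at (164,287), with brass holes at the upper-left and lower-right corners.

```bash
python3 - <<'E'
from h import *
get_image("top")
def rect(m,z):
    cs=max(cv2.findContours(m.astype(np.uint8),0,2)[0],key=cv2.contourArea)[:,0]
    p=np.array([atz("top",c,z)[:2] for c in cs],np.float32); return cv2.minAreaRect(p*1000)
d=silhouettes("valve_cover","top")[0]; print("cover",rect(d["mask"],.014))
d=silhouettes("valve_housing","top")[0]; print("housing",rect(d["mask"],.07))
print("tail",atz("top",(277,196),.04), "c",atz("top",(271.5,241.5),.046))
for d in silhouettes("ball_center","top")[:3]: print("ball",d["mask"].sum(),d["pixel"],atz("top",d["pixel"],.025))
print("holes",atz("top",(140.5,264.5),.014),atz("top",(187,311.5),.014))
s=observe(); r=R.from_rotvec(s["ee_rot"]).as_matrix(); print(r.round(3)); T=np.array(camera_params("wrist")["T"]); print("cam in tool",(r.T@(T[:3,3]-s["position"])).round(4),(r.T@T[:3,:3]).round(3))
E
```

```text
cover ((464.07098388671875, 315.9745788574219), (130.78570556640625, 135.8227081298828), 0.8000146746635437)
housing ((578.3848876953125, 68.79562377929688), (133.8378448486328, 199.09893798828125), 83.11048889160156)
tail [0.66860777 0.05762987 0.04      ] c [0.56670964 0.06885788 0.046     ]
ball 240 [387.6, 282.7] [ 0.4759037  -0.19064593  0.025     ]
ball 122 [360.6, 334.0] [ 0.36161362 -0.12973168  0.025     ]
holes [0.51520271 0.367745   0.014     ] [0.4095116  0.26083144 0.014     ]
[[-0.95   0.313  0.   ]
 [ 0.313  0.95   0.   ]
 [-0.     0.    -1.   ]]
cam in tool [ 0.0731  0.0002 -0.1574] [[ 0.001 -0.963 -0.269]
 [ 1.     0.001 -0.001]
 [ 0.001 -0.269  0.963]]
```

Emit:
jog_arm(
  motion=[
    [[-0.329,-0.184,0,0,0,-0.318,-0.3],[-0.329,-0.184,0,0,0,-0.318,-0.3],[-0.329,-0.184,0,0,0,-0.318,-0.3],[-0.329,-0.184,0,0,0,-0.318,-0.3],[-0.329,-0.184,0,0,0,-0.318,-0.3],[-0.329,-0.184,0,0,0,-0.318,-0.3],[-0.329,-0.184,0,0,0,-0.318,-0.3],[-0.329,-0.184,0,0,0,-0.318,-0.3],[-0.329,-0.184,0,0,0,-0.318,-0.3],[-0.329,-0.184,0,0,0,-0.318,-0.3]],
  ],
)

```text
clock: 1.43
position: [0.4566, 0.308, 0.2271]
ee_rot: [0.017, 3.138, -0.005]
force: [0.3, -1.1, 0.1]
width: 0.646
gripper_force: 0.0
```

```bash
cat >> h.py <<'E'
def snap(n):
    P=camera_params("wrist"); im=get_image("wrist"); save(n,im); np.save(f"pics/{n}.npy",P,allow_pickle=True); return im,P
def load(n): return cv2.imread(f"pics/{n}.png"),np.load(f"pics/{n}.npy",allow_pickle=True).item()
E
python3 - <<'E'
from h import *
st(); im,P=snap("w1"); 
print("holes pred",proj("wrist",[.515,.368,.014],P),proj("wrist",[.4095,.261,.014],P),"hex",proj("wrist",[.463,.315,.054],P))
for d in silhouettes("valve_cover","wrist")[:2]: print(d["p"],d["pixel"],d["mask"].sum())
E
```

```text
{'clock': 1.4333, 'position': [0.4566, 0.308, 0.2271], 'ee_rot': [0.0173, 3.1379, -0.005], 'force': [0.3131, -1.1156, 0.0963], 'width': 0.6464, 'gripper_force': 0.0, 'joints': [-0.7575, 0.3121, 0.0833, 1.7615, -0.0238, 1.0683, 0.893]}
holes pred [381.80314977 268.52429454] [272.48326883 164.49331919] hex [330.36899129 228.71048218]
0.71 [333.8, 219.7] 16608
0.21 [81.0, 271.0] 8411
```

View pics/w1.png

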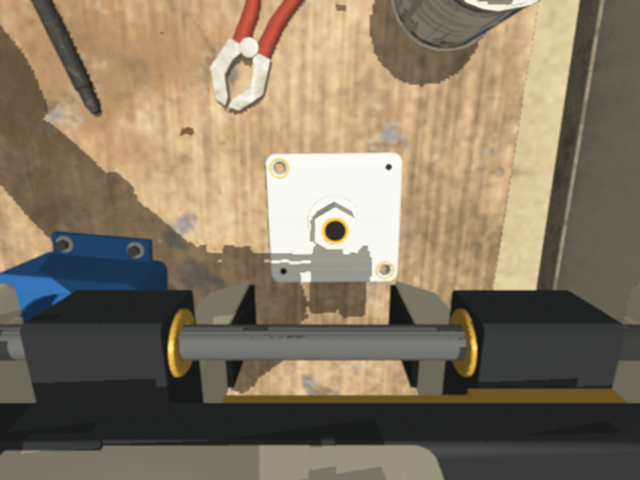

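The cover's brass holes are at (280,168) and (385,270), and the hexagon's top centre is at (335,231). This matches the estimate from the top camera.

Emit:
jog_arm(
  motion=[
    [[-0.13,-0.237,-0.04,0,0,0,-0.3],[-0.13,-0.237,-0.04,0,0,0,-0.3],[-0.13,-0.237,-0.04,0,0,0,-0.3],[-0.13,-0.237,-0.04,0,0,0,-0.3],[-0.13,-0.237,-0.04,0,0,0,-0.3],[-0.13,-0.237,-0.04,0,0,0,-0.3],[-0.13,-0.237,-0.04,0,0,0,-0.3],[-0.13,-0.237,-0.04,0,0,0,-0.3],[-0.13,-0.237,-0.04,0,0,0,-0.3]],
  ],
)

```text
clock: 2.28
position: [0.5805, 0.0794, 0.2667]
ee_rot: [0.001, 3.141, 0.001]
force: [-0.5, 0.1, 0.1]
width: 0.655
gripper_force: 0.0
```

```bash
python3 - <<'E'
from h import *
_,P1=load("w1"); a=atz("",(280,168),.014,P1);b=atz("",(385,270),.014,P1); print("cover",(a+b)/2,np.degrees(np.arctan2(*(b-a)[[1,0]]))-45,np.linalg.norm(b-a)); print("hex",atz("",(335,231),.054,P1))
st(); im,P=snap("w2"); 
r=R.from_euler('z',-7,degrees=True).as_matrix()
for p in [(52,52,90),(-52,-52,90),(0,0,46)]: print(proj("wrist",r@np.array(p)/1000+[.567,.069,0],P))
E
```

```text
cover [0.46473808 0.31966142 0.014     ] -0.12889851414900022 0.14643936312431804
hex [0.46512692 0.31909757 0.054     ]
{'clock': 2.2833, 'position': [0.5805, 0.0794, 0.2667], 'ee_rot': [0.0013, 3.1415, 0.0008], 'force': [-0.5481, 0.1107, 0.08], 'width': 0.6545, 'gripper_force': 0.0, 'joints': [-0.3686, 0.3398, 0.1938, 1.6255, -0.0699, 1.1828, 1.4108]}
[359.46673276 268.65113128]
[255.3109626  138.30221915]
[311.15763685 198.67394298]
```

View pics/w2.png

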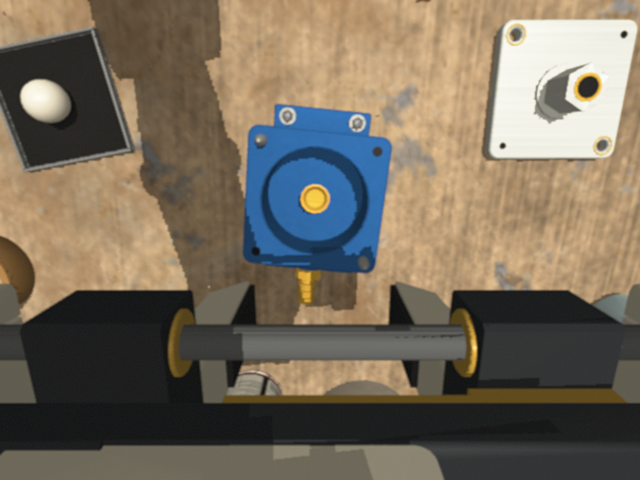

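The housing's cup is at (315,199), dowel_b near (261,139) and dowel_a near (364,262). The cover is at (558,90) and the ball at (46,100).

```bash
python3 - <<'E'
from h import *
im,P=load("w2")
cv2.imwrite("pics/c2.png",np.hstack([cv2.resize(im[y-25:y+25,x-25:x+25],(390,390),interpolation=cv2.INTER_CUBIC) for x,y in [(261,139),(364,262)]]))
hsv=cv2.cvtColor(im,cv2.COLOR_BGR2HSV)
m=cv2.inRange(hsv,(15,100,80),(35,255,255)); m[:170]=0;m[230:]=0;m[:,:290]=0;m[:,340:]=0
x,y,w,h=cv2.boundingRect(m); c=(x+w/2-.5,y+h/2-.5); print("cup",c,w,h,atz("",c,.046,P))
a=atz("",(515,34),.014,P);b=atz("",(603,146),.014,P); print("cover",(a+b)/2,np.degrees(np.arctan2(*(b-a)[[1,0]]))-45,np.linalg.norm(b-a)); print("hex",atz("",(589,87),.054,P))
m=cv2.inRange(hsv,(0,0,120),(180,90,255)); m[:70]=0;m[130:]=0;m[:,80:]=0;m[:,:15]=0
x,y,w,h=cv2.boundingRect(m); c=(x+w/2-.5,y+h/2-.5); print("ball",c,w,h,atz("",c,.025,P))
E
```

```text
cup (314.0, 198.5) 29 28 [0.56682746 0.07181973 0.046     ]
cover [0.46486765 0.31845173 0.014     ] 0.17874294581041283 0.1484994573747502
hex [0.4647976  0.32001505 0.054     ]
ball (43.5, 99.5) 48 42 [ 0.47263299 -0.19277179  0.025     ]
```

View pics/c2.png

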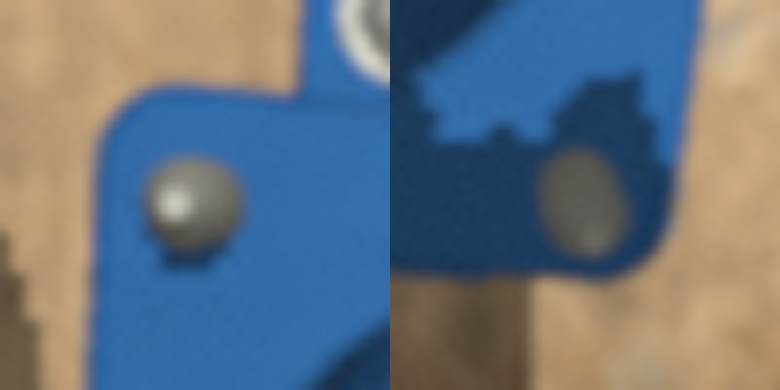

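```bash
python3 - <<'E'
from h import *
im,P=load("w2")
b=atz("",(258.2,139.7),.09,P);a=atz("",(365,266.6),.09,P); print((a+b)/2,np.linalg.norm(a-b),np.degrees(np.arctan2(*(a-b)[[1,0]]))-45)
E
```

```text
[0.56657008 0.07270885 0.09      ] 0.14630625837000363 -5.423472491973392
```

Emit:
jog_arm(
  motion=[
    [[0.107,-0.269,0.147,0,0,0,-0.3],[0.107,-0.269,0.147,0,0,0,-0.3],[0.107,-0.269,0.147,0,0,0,-0.3],[0.107,-0.269,0.147,0,0,0,-0.3],[0.107,-0.269,0.147,0,0,0,-0.3],[0.107,-0.269,0.147,0,0,0,-0.3],[0.107,-0.269,0.147,0,0,0,-0.3],[0.107,-0.269,0.147,0,0,0,-0.3],[0.107,-0.269,0.147,0,0,0,-0.3],[0.107,-0.269,0.147,0,0,0,-0.3]],
  ],
)

```text
clock: 3.17
position: [0.4725, -0.1889, 0.1189]
ee_rot: [-0.001, -3.14, -0.002]
force: [-0.2, 0.9, 0.4]
width: 0.651
gripper_force: 0.0
```

```bash
python3 - <<'E'
from h import *
s=st(); im,P=snap("w3")
d=silhouettes("ball_center","wrist")
for e in d[:3]: print(e["p"],e["pixel"],e["mask"].sum())
cs=max(cv2.findContours(d[0]["mask"].astype(np.uint8),0,2)[0],key=cv2.contourArea); c,r=cv2.minEnclosingCircle(cs); print(c,r,cv2.fitEllipse(cs))
p=atz("",c,.025,P); print(p,"in tool",R.from_rotvec(s["ee_rot"]).inv().apply(p-s["position"]))
E
```

```text
{'clock': 3.1667, 'position': [0.4725, -0.1889, 0.1189], 'ee_rot': [-0.0005, -3.1396, -0.0019], 'force': [-0.1902, 0.8868, 0.3563], 'width': 0.6506, 'gripper_force': 0.0, 'joints': [0.081, 0.3768, 0.2533, 1.996, -0.1314, 0.7864, 1.981]}
0.95 [315.4, 249.0] 2613
0.94 [410.2, 71.5] 1747
0.77 [148.7, 243.3] 1366
(317.7322082519531, 249.61785888671875) 29.2763671875 ((317.482421875, 249.42689514160156), (56.453102111816406, 57.41835403442383), 60.942481994628906)
[ 0.473785   -0.19139036  0.025     ] in tool [-0.0015092  -0.0025832   0.09386565]
```

View pics/w3.png

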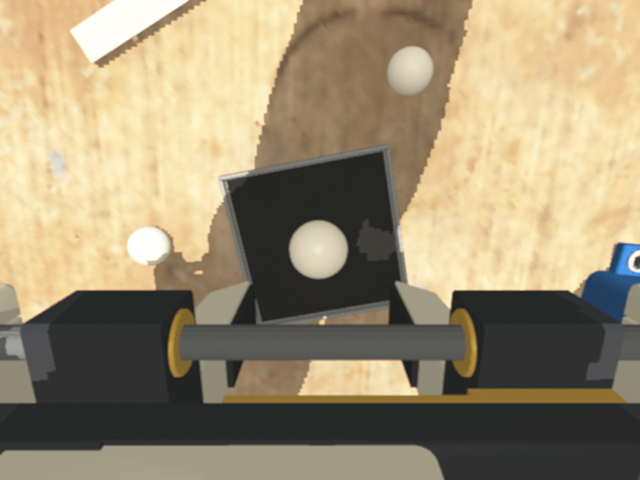

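The largest ball is in the tray at (318,249), under the open fingers; the smaller look-alikes are at (410,71) and (149,244). I'm descending and gripping.

Emit:
jog_arm(
  motion=[
    [[-0.001,-0.001,0.035,0,0,0,-0.3],[-0.001,-0.001,0.07,0,0,0,-0.3],[-0.001,-0.001,0.098,0,0,0,-0.3],[-0.001,-0.001,0.11,0,0,0,-0.3],[-0.001,-0.001,0.11,0,0,0,-0.3],[-0.001,-0.001,0.11,0,0,0,1],[-0.001,-0.001,0.11,0,0,0,1],[-0.001,-0.001,0.11,0,0,0,1],[-0.001,-0.001,0.11,0,0,0,1],[-0.001,-0.001,0.11,0,0,0,1]],
  ],
  force=12,
)

```text
clock: 4.1
position: [0.4757, -0.1913, 0.011]
ee_rot: [-0.0, 3.139, -0.001]
force: [0.5, -0.9, 6.1]
width: 0.429
gripper_force: 12.0
```

Emit:
jog_arm(
  motion=[
    [[0,0,-0.015,0,0,0,1],[0,0,-0.05,0,0,0,1],[0,0,-0.09,0,0,0,1],[0,0,-0.13,0,0,0,1],[0,0,-0.14,0,0,0,1],[0,0,-0.14,0,0,0,1],[0,0,-0.14,0,0,0,1]],
  ],
)

```text
clock: 4.68
position: [0.4745, -0.1907, 0.1501]
ee_rot: [-0.001, 3.14, 0.0]
force: [-1.0, 0.4, -1.6]
width: 0.425
gripper_force: 12.0
```

```bash
python3 - <<'E'
from h import *
s=st(); im,P=snap("w4")
for d in silhouettes("ball_center","wrist")[:2]:
    cs=max(cv2.findContours(d["mask"].astype(np.uint8),0,2)[0],key=cv2.contourArea); c,r=cv2.minEnclosingCircle(cs); print(d["p"],c,r,cv2.boundingRect(cs))
    p=atz("",c,s["position"][2]+.014,P); print(p,"in tool",R.from_rotvec(s["ee_rot"]).inv().apply(p-s["position"]))
E
```

```text
{'clock': 4.6833, 'position': [0.4745, -0.1907, 0.1501], 'ee_rot': [-0.0006, 3.1401, 0.0001], 'force': [-1.0382, 0.3888, -1.5579], 'width': 0.4246, 'gripper_force': 12.0, 'joints': [0.0655, 0.3364, 0.2729, 1.9614, -0.1187, 0.8574, 1.9727]}
0.91 (402.10662841796875, 73.63507080078125) 21.756126403808594 (383, 53, 41, 43)
[ 0.38061624 -0.1627035   0.16406644] in tool [ 0.0938828   0.02802882 -0.0141364 ]
0.84 (321.5, 314.0) 48.169071197509766 (274, 268, 96, 56)
[ 0.47154019 -0.19049493  0.16406644] in tool [ 0.00296871  0.00020549 -0.01400438]
```

Emit:
jog_arm(
  motion=[
    [[-0.0945,0.2635,0,0,0,0,1],[-0.0945,0.2635,0,0,0,0,1],[-0.0945,0.2635,0,0,0,0,1],[-0.0945,0.2635,0,0,0,0,1],[-0.0945,0.2635,0,0,0,0,1],[-0.0945,0.2635,0,0,0,0,1],[-0.0945,0.2635,0,0,0,0,1],[-0.0945,0.2635,0,0,0,0,1],[-0.0945,0.2635,0,0,0,0,1],[-0.0945,0.2635,0,0,0,0,1]],
  ],
)

```text
clock: 5.62
position: [0.5677, 0.0717, 0.148]
ee_rot: [-0.0, -3.138, 0.002]
force: [0.3, -0.3, -1.4]
width: 0.428
gripper_force: 12.0
```

```bash
python3 - <<'E'
from h import *
s=st(); im,P=snap("w5"); save("c5",im[60:340,180:460])
r=R.from_euler('z',-6,degrees=True).as_matrix()
for p in [(52,52,90),(-52,-52,90),(0,0,46)]: print(proj("wrist",r@np.array(p)/1000+[.5667,.0722,0],P))
E
```

```text
{'clock': 5.6167, 'position': [0.5677, 0.0717, 0.148], 'ee_rot': [-0.0, -3.1384, 0.0022], 'force': [0.2903, -0.3241, -1.4115], 'width': 0.4277, 'gripper_force': 11.9997, 'joints': [-0.3672, 0.4301, 0.2032, 1.8103, -0.1054, 0.915, 1.4533]}
[395.6022698  349.10244379]
[238.62950854 164.51022847]
[322.41078851 243.23078419]
```

View pics/c5.png

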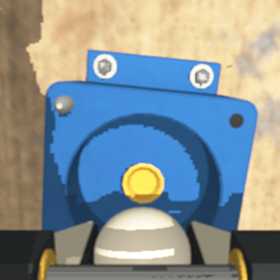

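The cup is at full-frame (323,241) and dowel_b at (240,162), within 2 px of the prediction. I'm lowering the ball.

Emit:
jog_arm(
  motion=[
    [[0.001,0,0.03,0,0,0,1],[0.001,0,0.06,0,0,0,1],[0.001,0,0.08,0,0,0,1],[0.001,0,0.09,0,0,0,1],[0.001,0,0.095,0,0,0,1],[0.001,0,0.096,0,0,0,1],[0.001,0,0.097,0,0,0,1],[0.001,0,0.097,0,0,0,1],[0.001,0,0.097,0,0,0,1]],
  ],
)

```text
clock: 6.42
position: [0.5687, 0.0727, 0.0538]
ee_rot: [-0.0, 3.14, 0.001]
force: [-0.5, 0.5, -0.5]
width: 0.424
gripper_force: 12.0
```

Emit:
jog_arm(
  motion=[
    [[0,0,0.001,0,0,0,1],[0,0,0.002,0,0,0,1],[0,0,0.002,0,0,0,1],[0,0,0.002,0,0,0,1]],
  ],
)

```text
clock: 6.75
position: [0.5679, 0.0727, 0.0508]
ee_rot: [-0.0, 3.142, 0.0]
force: [-0.3, 0.6, -1.4]
width: 0.423
gripper_force: 12.0
```

Emit:
jog_arm(
  motion=[
    [[0,0,0.001,0,0,0,1],[0,0,0.0015,0,0,0,1],[0,0,0.0015,0,0,0,1]],
  ],
)

```text
clock: 7.0
position: [0.5682, 0.0727, 0.0493]
ee_rot: [-0.0, 3.141, 0.0]
force: [0.5, -0.8, 1.2]
width: 0.431
gripper_force: 12.0
```

Emit:
jog_arm(
  motion=[
    [[0,0,0.001,0,0,0,1],[0,0,0.0015,0,0,0,1],[0,0,0.0015,0,0,0,1]],
  ],
)

```text
clock: 7.25
position: [0.5686, 0.0727, 0.0482]
ee_rot: [-0.0, 3.14, 0.001]
force: [-0.9, 0.1, 6.5]
width: 0.427
gripper_force: 12.0
```

Emit:
jog_arm(
  motion=[
    [[0,0,0,0,0,0,0.1],[0,0,0,0,0,0,0.05],[0,0,0,0,0,0,0],[0,0,0,0,0,0,-0.05],[0,0,0,0,0,0,-0.1],[0,0,0,0,0,0,-0.1]],
  ],
)

```text
clock: 7.75
position: [0.5678, 0.0726, 0.0476]
ee_rot: [0.0, -3.141, 0.0]
force: [0.0, 0.3, -0.1]
width: 0.55
gripper_force: 0.0
```

Emit:
jog_arm(
  motion=[
    [[0,0,-0.015,0,0,0,-0.1],[0,0,-0.04,0,0,0,-0.1],[0,0,-0.08,0,0,0,-0.1],[0,0,-0.12,0,0,0,-0.1],[0,0,-0.15,0,0,0,-0.3],[0,0,-0.15,0,0,0,-0.3],[0,0,-0.15,0,0,0,-0.3]],
  ],
)

```text
clock: 8.33
position: [0.569, 0.0728, 0.1998]
ee_rot: [-0.0, 3.138, 0.002]
force: [0.0, 0.4, -0.5]
width: 0.642
gripper_force: 0.0
```

```bash
python3 - <<'E'
from h import *
s=st(); im,P=snap("w6"); save("c6",im[60:340,180:460])
for d in silhouettes("ball_center","wrist")[:3]:
    cs=max(cv2.findContours(d["mask"].astype(np.uint8),0,2)[0],key=cv2.contourArea); c,r=cv2.minEnclosingCircle(cs); print(d["p"],c,r,atz("",c,.062,P))
r=R.from_euler('z',-6,degrees=True).as_matrix()
for p in [(52,52,90),(-52,-52,90),(0,0,62)]: print(proj("wrist",r@np.array(p)/1000+[.566,.0722,0],P))
E
```

```text
{'clock': 8.3333, 'position': [0.569, 0.0728, 0.1998], 'ee_rot': [-0.0003, 3.1376, 0.0018], 'force': [0.0236, 0.3549, -0.4554], 'width': 0.642, 'gripper_force': 0.0, 'joints': [-0.3798, 0.3733, 0.2161, 1.7542, -0.0924, 1.0198, 1.441]}
0.9 (320.5714416503906, 228.7142791748047) 25.334592819213867 [0.5668363  0.07214175 0.062     ]
0.29 (583.5869750976562, 92.5) 98.55390930175781 [0.46597336 0.26141115 0.062     ]
[381.40245699 309.4252405 ]
[252.37099741 155.36351163]
[320.6447657 227.6850149]
```

View pics/c6.png

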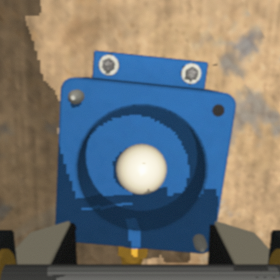

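The ball sits in the cup: its centre measures (0.567, 0.072) against the housing axis at (0.567, 0.072). Next is the cover.

Emit:
jog_arm(
  motion=[
    [[0.1025,0.247,0.058,0,0,0,-0.6],[0.1025,0.247,0.058,0,0,0,-0.6],[0.1025,0.247,0.058,0,0,0,-0.6],[0.1025,0.247,0.058,0,0,0,-0.6],[0.1025,0.247,0.058,0,0,0,-0.6],[0.1025,0.247,0.058,0,0,0,-0.6],[0.1025,0.247,0.058,0,0,0,-0.6],[0.1025,0.247,0.058,0,0,0,-0.6],[0.1025,0.247,0.058,0,0,0,-0.6],[0.1025,0.247,0.058,0,0,0,-0.6]],
  ],
)

```text
clock: 9.27
position: [0.4652, 0.3182, 0.1386]
ee_rot: [-0.001, -3.14, 0.003]
force: [0.5, 0.1, 0.5]
width: 0.799
gripper_force: 0.0
```

```bash
python3 - <<'E'
from h import *
s=st(); im,P=snap("w7")
for q in [(.52,.371,.014),(.412,.267,.014),(.465,.319,.054)]: print(proj("",q,P))
g=cv2.cvtColor(im,cv2.COLOR_RGB2HSV); m=cv2.inRange(g,(12,90,90),(35,255,255))
# housing yaw from dark holes in w2, w6
for n,pts in [("w2",[(377,152),(256,251)]),("w6",[(398,170)])]:
    I,Q=load(n); G=cv2.cvtColor(I,cv2.COLOR_BGR2GRAY)
    o=[]
    for x,y in pts:
        w=G[y-6:y+7,x-6:x+7].astype(float); k=np.clip(np.percentile(w,40)-w,0,None); yy,xx=np.mgrid[-6:7,-6:7]
        c=(x+(k*xx).sum()/k.sum(),y+(k*yy).sum()/k.sum()); p=atz("",c,.07,Q); o.append(p); print(n,np.round(c,1),p)
    if len(o)==2: v=o[0]-o[1]; print("mid",(o[0]+o[1])/2,np.linalg.norm(v),np.degrees(np.arctan2(v[1],v[0]))-135)
d=o[0]-[.5667,.0722,.07]; print("w6 yaw",np.degrees(np.arctan2(d[1],d[0]))-135,np.linalg.norm(d))
cv2.imwrite("pics/c7.png",cv2.copyMakeBorder(im[:340,120:620,::-1],0,0,0,0,0))
E
```

```text
{'clock': 9.2667, 'position': [0.4652, 0.3182, 0.1386], 'ee_rot': [-0.0007, -3.1403, 0.0033], 'force': [0.4733, 0.1237, 0.4787], 'width': 0.7987, 'gripper_force': 0.0, 'joints': [-0.7954, 0.4261, 0.1364, 1.838, -0.0716, 0.8846, 0.9448]}
[388.12455469 302.98906382]
[251.12691365 165.09724153]
[322.95582126 251.25291022]
w2 [377.1 151.3] [0.52041565 0.12926352 0.07      ]
w2 [255.  250.9] [0.61385119 0.01511618 0.07      ]
mid [0.56713342 0.07218985 0.07      ] 0.1475120883413646 -5.697885504253691
w6 [398.  170.4] [0.52059318 0.12930068 0.07      ]
w6 yaw -6.080325492528232 0.07339159394636727
```

View pics/c7.png

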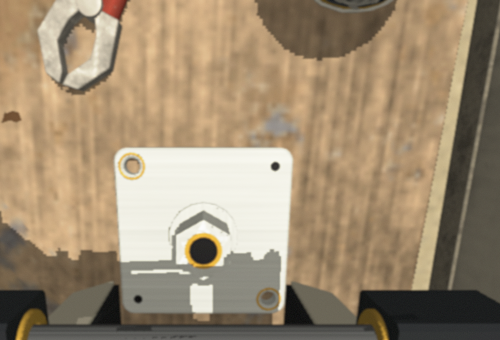

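The cover's holes are at full-frame (251,166) and (388,299), and the hexagon's top is at (323,251). That puts the cover centre at (0.465, 0.319) with a yaw of about 0. I'm gripping it.

Emit:
jog_arm(
  motion=[
    [[0,0,0.035,0,0,0,-0.6],[0,0,0.07,0,0,0,-0.6],[0,0,0.1,0,0,0,-0.6],[0,0,0.116,0,0,0,-0.6],[0,0,0.118,0,0,0,-0.6],[0,0,0.118,0,0,0,0.5],[0,0,0.118,0,0,0,1],[0,0,0.118,0,0,0,1],[0,0,0.118,0,0,0,1],[0,0,0.118,0,0,0,1]],
  ],
  force=55,
)

```text
clock: 10.15
position: [0.466, 0.32, 0.0229]
ee_rot: [-0.0, 3.14, 0.002]
force: [-1.0, -0.3, 1.1]
width: 0.485
gripper_force: 0.0
```

Emit:
jog_arm(
  motion=[
    [[0,0,-0.015,0,0,0,1],[0,0,-0.05,0,0,0,1],[0,0,-0.09,0,0,0,1],[0,0,-0.13,0,0,0,1],[0,0,-0.158,0,0,0,1],[0,0,-0.158,0,0,0,1],[0,0,-0.158,0,0,0,1]],
  ],
)

```text
clock: 10.73
position: [0.466, 0.3203, 0.1816]
ee_rot: [-0.001, 3.139, 0.004]
force: [0.4, 0.2, -3.8]
width: 0.386
gripper_force: 55.0
```

```bash
python3 - <<'E'
from h import *
s=st(); im,P=snap("w8"); Rt=R.from_rotvec(s["ee_rot"])
z=s["position"][2]-.021+.014-.0015
for q in [(-.052,.052),(.052,-.052)]:  # cover pts in world-aligned offsets (grip at centre)
    pass
for q in [(-.052,-.052),(.052,.052),(-.052,.052)]: print(q,proj("",np.array(s["position"])+[q[0],q[1],-.007],P))
e=silhouettes("valve_cover","wrist")
for d in e[:2]: print(d["p"],d["pixel"],d["mask"].sum())
g=cv2.cvtColor(im,cv2.COLOR_RGB2HSV); m=cv2.inRange(g,(12,70,90),(35,255,255))
n,l,sts,c=cv2.connectedComponentsWithStats(m)
for i in range(1,n):
    if 20<sts[i,4]<800: print(sts[i],c[i].round(1))
E
```

```text
{'clock': 10.7333, 'position': [0.466, 0.3203, 0.1816], 'ee_rot': [-0.0006, 3.1386, 0.0043], 'force': [0.3721, 0.1586, -3.7678], 'width': 0.3865, 'gripper_force': 54.9913, 'joints': [-0.8047, 0.3773, 0.1455, 1.7919, -0.065, 0.9729, 0.9383]}
(-0.052, -0.052) [199.46346589 187.28676262]
(0.052, 0.052) [424.92547829 395.35428395]
(-0.052, 0.052) [442.81799229 187.41122998]
0.98 [323.5, 232.6] 39528
[226   0  14  15 123] [231.8   5.2]
[200  31  27  49 785] [213.3  54.4]
[196 164  40  40 417] [215.8 183.3]
[211 172  18  21 275] [219.5 182. ]
[292 291  60  34 678] [321.9 305.3]
[226 310  19  66 651] [232.3 341.8]
[408 310  11  67 450] [413.4 345.1]
```

The fingers had not finished closing when the lift began, so the cover hangs from the top of its hexagon. I'm setting it back down and gripping it again lower.

Emit:
jog_arm(
  motion=[
    [[0,0,0.03,0,0,0,1],[0,0,0.06,0,0,0,1],[0,0,0.09,0,0,0,1],[0,0,0.115,0,0,0,1],[0,0,0.124,0,0,0,1],[0,0,0.128,0,0,0,1],[0,0,0.13,0,0,0,1],[0,0,0.13,0,0,0,1]],
  ],
)

```text
clock: 11.5
position: [0.4657, 0.3198, 0.0501]
ee_rot: [-0.0, 3.141, 0.0]
force: [0.0, -0.5, -2.5]
width: 0.383
gripper_force: 55.0
```

Emit:
jog_arm(
  motion=[
    [[0,0,0.0015,0,0,0,1],[0,0,0.003,0,0,0,1],[0,0,0.003,0,0,0,1]],
  ],
)

```text
clock: 11.75
position: [0.4657, 0.3199, 0.0474]
ee_rot: [-0.0, 3.141, 0.001]
force: [0.2, 0.1, -3.3]
width: 0.385
gripper_force: 55.0
```

Emit:
jog_arm(
  motion=[
    [[0,0,0.0015,0,0,0,1],[0,0,0.003,0,0,0,1],[0,0,0.003,0,0,0,1]],
  ],
)

```text
clock: 12.0
position: [0.4656, 0.3199, 0.0441]
ee_rot: [-0.001, 3.141, 0.001]
force: [0.8, 0.4, 1.6]
width: 0.385
gripper_force: 55.0
```

Emit:
jog_arm(
  motion=[
    [[0,0,0.001,0,0,0,1],[0,0,0.002,0,0,0,1],[0,0,0.002,0,0,0,1]],
  ],
)

```text
clock: 12.25
position: [0.4656, 0.3202, 0.0437]
ee_rot: [-0.001, 3.141, 0.002]
force: [-6.7, -2.3, 22.0]
width: 0.381
gripper_force: 55.0
```

Emit:
jog_arm(
  motion=[
    [[0,0,-0.0015,0,0,0,1],[0,0,-0.0015,0,0,0,0],[0,0,-0.0015,0,0,0,-0.1],[0,0,-0.0015,0,0,0,-0.1],[0,0,0.008,0,0,0,-0.1],[0,0,0.018,0,0,0,-0.1],[0,0,0.021,0,0,0,-0.1],[0,0,0.021,0,0,0,-0.1],[0,0,0.021,0,0,0,1],[0,0,0.021,0,0,0,1]],
  ],
)

```text
clock: 13.08
position: [0.4653, 0.3196, 0.0206]
ee_rot: [0.0, -3.141, 0.0]
force: [0.7, 0.2, 0.3]
width: 0.453
gripper_force: 0.0
```

Emit:
jog_arm(
  motion=[
    [[0,0,0,0,0,0,1],[0,0,0,0,0,0,1],[0,0,0,0,0,0,1],[0,0,0,0,0,0,1]],
  ],
)

```text
clock: 13.42
position: [0.4654, 0.3197, 0.0209]
ee_rot: [-0.0, 3.141, 0.0]
force: [0.1, -0.1, -1.0]
width: 0.389
gripper_force: 55.0
```

Gripped at full depth this time. Lifting to look.

Emit:
jog_arm(
  motion=[
    [[0,0,-0.015,0,0,0,1],[0,0,-0.05,0,0,0,1],[0,0,-0.09,0,0,0,1],[0,0,-0.13,0,0,0,1],[0,0,-0.159,0,0,0,1],[0,0,-0.159,0,0,0,1],[0,0,-0.159,0,0,0,1]],
  ],
  force=58,
)

```text
clock: 14.0
position: [0.466, 0.3201, 0.1813]
ee_rot: [-0.0, 3.139, 0.004]
force: [-0.1, 0.2, -3.3]
width: 0.388
gripper_force: 58.0
```

```bash
python3 - <<'E'
from h import *
s=st(); im,P=snap("w9")
for q in [(-.052,-.052),(.052,.052),(-.052,.052)]: print(q,proj("",np.array(s["position"])+[q[0],q[1],-.007],P))
g=cv2.cvtColor(im,cv2.COLOR_RGB2HSV); m=cv2.inRange(g,(12,70,90),(35,255,255))
n,l,sts,c=cv2.connectedComponentsWithStats(m)
for i in range(1,n):
    if 20<sts[i,4]<1200: print(sts[i],c[i].round(1))
d=silhouettes("valve_cover","wrist")[0]; cs=max(cv2.findContours(d["mask"].astype(np.uint8),0,2)[0],key=cv2.contourArea); print(cv2.boundingRect(cs))
p=cs[:,0]; top=[(x,p[p[:,0]==x][:,1].min()) for x in range(200,450,25) if (p[:,0]==x).any()]; print(top)
# expected upper edge
for q in [(-.065,-.05),(-.065,.05)]: print(proj("",np.array(s["position"])+[q[0],q[1],-.007],P))
E
```

```text
{'clock': 14.0, 'position': [0.466, 0.3201, 0.1813], 'ee_rot': [-0.0002, 3.139, 0.0037], 'force': [-0.1441, 0.2134, -3.3428], 'width': 0.3885, 'gripper_force': 57.9989, 'joints': [-0.8065, 0.3779, 0.1482, 1.7922, -0.0663, 0.9728, 0.9395]}
(-0.052, -0.052) [199.42997323 187.3815256 ]
(0.052, 0.052) [424.93536221 395.46752408]
(-0.052, 0.052) [442.76395987 187.47499167]
[226   0  14  15 120] [231.8   5.1]
[411   9  17  11  23] [418.5  14.3]
[200  31  27  49 777] [213.4  54.4]
[178 168  46  46 534] [200.7 190. ]
[196 177  20  23 335] [205.3 188.1]
[225 310  20  66 665] [231.5 341.7]
[409 310  11  67 440] [414.2 345.7]
[302 317  41   8 240] [321.8 321.2]
[291 360  62  19 470] [321.9 369.7]
(171, 158, 301, 166)
[(250, np.int32(288)), (275, np.int32(281)), (375, np.int32(282))]
[201.54345363 156.21558961]
[440.65534238 156.33888893]
```

Emit:
jog_arm(
  motion=[
    [[-0.101,-0.247,0,0,0,0.102,1],[-0.101,-0.247,0,0,0,0.102,1],[-0.101,-0.247,0,0,0,0.102,1],[-0.101,-0.247,0,0,0,0.102,1],[-0.101,-0.247,0,0,0,0.102,1],[-0.101,-0.247,0,0,0,0.102,1],[-0.101,-0.247,0,0,0,0.102,1],[-0.101,-0.247,0,0,0,0.102,1],[-0.101,-0.247,0,0,0,0.102,1],[-0.101,-0.247,0,0,0,0.102,1]],
  ],
)

```text
clock: 14.93
position: [0.5652, 0.0734, 0.1781]
ee_rot: [-0.159, -3.134, 0.0]
force: [0.2, 0.4, -2.4]
width: 0.389
gripper_force: 58.0
```

Emit:
jog_arm(
  motion=[
    [[0,0,0.02,0,0,0,1],[0,0,0.04,0,0,0,1],[0,0,0.054,0,0,0,1],[0,0,0.058,0,0,0,1],[0,0,0.058,0,0,0,1],[0,0,0.058,0,0,0,1]],
  ],
)

```text
clock: 15.43
position: [0.5662, 0.0736, 0.1219]
ee_rot: [-0.158, -3.137, -0.0]
force: [0.3, -0.3, -1.7]
width: 0.392
gripper_force: 58.0
```

```bash
python3 - <<'E'
from h import *
s=st(); im,P=snap("w10"); Rt=R.from_rotvec(s["ee_rot"]); x=Rt.as_matrix()[:,0]; print("yaw",np.degrees(np.arctan2(x[1],x[0])))
r=R.from_euler('z',-5.85,degrees=True).as_matrix()
print("tip_b pred",proj("",r@np.array([-.052,-.052,.09])+[.567,.0722,0],P))
g=cv2.cvtColor(im,cv2.COLOR_RGB2HSV); m=cv2.inRange(g,(12,70,90),(35,255,255))
n,l,sts,c=cv2.connectedComponentsWithStats(m)
for i in range(1,n):
    if 100<sts[i,4]<1200 and sts[i,0]<300: print(sts[i],c[i].round(1))
cv2.imwrite("pics/c10.png",cv2.resize(im[150:230,160:240,::-1],(560,560),interpolation=cv2.INTER_CUBIC))
E
```

```text
{'clock': 15.4333, 'position': [0.5662, 0.0736, 0.1219], 'ee_rot': [-0.1577, -3.1373, -0.0003], 'force': [0.2873, -0.2849, -1.7239], 'width': 0.3923, 'gripper_force': 57.9989, 'joints': [-0.3878, 0.4593, 0.2283, 1.8441, -0.1339, 0.8533, 1.3763]}
yaw 174.24608961768192
tip_b pred [213.03256516 182.58296125]
[178 168  46  46 567] [200.3 190.3]
[225 310  20  67 677] [231.9 342.4]
[291 360  62  19 471] [321.9 369.7]
```

```bash
python3 - <<'E'
from h import *
im,P=load("w10"); s=observe()
for z in (.1135,.1149,.116): print("hole b xy",atz("",(200.7,190.5),z,P))
r=R.from_euler('z',-5.85,degrees=True).as_matrix()
print("dowel b",r@np.array([-.052,-.052,.09])+[.567,.0722,0])
hsv=cv2.cvtColor(im,cv2.COLOR_BGR2HSV)[166:216:2,176:228:2]
for k,n in ((1,"S"),(2,"V")):
    print(n); print("\n".join(" ".join(f"{v//10:2d}" for v in row) for row in hsv[:,:,k]))
E
```

```text
hole b xy [0.51078118 0.02675534 0.1135    ]
hole b xy [0.51063703 0.02721566 0.1149    ]
hole b xy [0.51052377 0.02757734 0.116     ]
dowel b [0.50997074 0.02577088 0.09      ]
S
 5  2  1  2  2  2  2  2  2  2  2  2  2  2  2  2  1  1  1  1  1  1  1  1  1  1
 2  2  2  2  2  2  2  2  6  9 12 13 13 11 10  4  1  1  1  1  1  1  1  1  1  1
 1  2  2  2  1  2  6 13 17 18 18 17 17 18 18 16 11  6  1  1  1  1  1  1  1  1
 2  2  2  1  3 11 18 18 13  8  6  5  5  6  8 13 18 17 10  3  1  1  1  1  1  1
 1  2  1  3 11 18 15  7  3  2  2  1  2  2  1  3  6 12 18 14  4  0  1  1  1  1
 2  2  2  9 18 13  4  1  2  2  2  2  1  1  1  1  2  2 12 17 14  4  0  1  1  1
 1  1  6 16 16  5  2  1  2  2  2  3  2 15 15  8  1  1  3  9 17 14  2  0  0  1
 1  2 12 18  8  2  1  2  1  2  2  7  5 13 18 18  8  1  2  2  8 17  9  0  1  1
 1  4 15 14  3  1  2  2  2  2  3  8  8 11 17 17 10  1  2  2  3 14 15  3  0  0
 1  6 17 10  2  2  2  2  2  2  5  9  8 11 18 17 14  0  2  2  2  8 17  8  1  1
 2  8 18  8  2  2  2  2  2  1  5  9  8  9 17 18 17  7  2  2  1  4 15 13  1  1
 2  9 18  7  2  2  2  2  2  2  4  9  8  7 17 17 18 16  7  1  1
[... 2281 characters left out ...]
4 14 13 13 13 13 13 13 11 10 10 10 10 10  9  9  8  8  9 11 16 21 23 22 23 24
13 14 13 13 13 13 13 13 13 11 10 10 10 10 10 10  9  9 11 13 14 20 23 22 24 24
13 14 14 13 13 13 13 13 13 13 12 11 10 10 10 11 11 12 13 14 15 23 22 22 24 24
14 14 14 14 13 14 13 13 13 13 13 13 13 13 12 13 13 13 14 13 15 22 22 24 24 24
13 14 14 14 14 13 14 13 13 13 13 13 14 13 14 13 13 13 13 13 13 19 23 24 24 24
13 14 14 14 14 13 13 13 14 13 13 13 13 13 13 13 13 13 13 13 12 20 24 24 24 24
13 13 13 13 13 14 13 13 13 13 14 13 13 13 13 13 13 13 12 12 13 17 23 23 23 23
13 14 14 14 14 14 14 14 13 13 13 13 13 13 13 13 13 12 13 14 13 16 23 24 24 24
13 14 14 14 14 14 14 14 14 14 14 13 13 13 13 13 14 13 14 14 13 16 23 24 24 24
```

Emit:
jog_arm(
  motion=[
    [[0.0005,-0.0013,0,0,0,0,1],[0.0005,-0.0013,0.003,0,0,0,1],[0.0005,-0.0013,0.006,0,0,0,1],[0.0005,-0.0013,0.009,0,0,0,1],[0.0005,-0.0013,0.012,0,0,0,1],[0.0005,-0.0013,0.014,0,0,0,1],[0.0005,-0.0013,0.014,0,0,0,1]],
  ],
)

```text
clock: 16.07
position: [0.5654, 0.0713, 0.1071]
ee_rot: [-0.16, -3.137, 0.0]
force: [-0.3, 0.1, -2.8]
width: 0.391
gripper_force: 58.0
```

Emit:
jog_arm(
  motion=[
    [[0,0,0.0015,0,0,0,1],[0,0,0.003,0,0,0,1],[0,0,0.0045,0,0,0,1],[0,0,0.005,0,0,0,1],[0,0,0.005,0,0,0,1]],
  ],
)

```text
clock: 16.48
position: [0.5656, 0.0715, 0.1026]
ee_rot: [-0.16, -3.137, -0.0]
force: [0.2, 0.8, -3.0]
width: 0.384
gripper_force: 58.0
```

Emit:
jog_arm(
  motion=[
    [[0,0,0.0015,0,0,0,1],[0,0,0.003,0,0,0,1],[0,0,0.004,0,0,0,1],[0,0,0.004,0,0,0,1]],
  ],
)

```text
clock: 16.82
position: [0.5659, 0.0716, 0.0988]
ee_rot: [0.16, 3.137, 0.001]
force: [-0.2, 0.7, -0.3]
width: 0.387
gripper_force: 58.0
```

Emit:
jog_arm(
  motion=[
    [[0,0,0.0015,0,0,0,1],[0,0,0.003,0,0,0,1],[0,0,0.004,0,0,0,1],[0,0,0.004,0,0,0,1]],
  ],
)

```text
clock: 17.15
position: [0.566, 0.0716, 0.0949]
ee_rot: [0.16, 3.137, 0.001]
force: [-0.6, 2.0, 4.8]
width: 0.387
gripper_force: 58.0
```

Emit:
jog_arm(
  motion=[
    [[0,0,0.001,0,0,0,1],[0,0,0.002,0,0,0,1],[0,0,0.003,0,0,0,1],[0,0,0.003,0,0,0,1]],
  ],
)

```text
clock: 17.48
position: [0.5661, 0.0716, 0.092]
ee_rot: [0.16, 3.137, 0.001]
force: [-2.2, 0.6, 6.0]
width: 0.393
gripper_force: 58.0
```

Emit:
jog_arm(
  motion=[
    [[0,0,0.0005,0,0,0,1],[0,0,0.001,0,0,0,1],[0,0,0.001,0,0,0,1],[0,0,0.001,0,0,0,1]],
  ],
)

```text
clock: 17.82
position: [0.566, 0.0717, 0.0912]
ee_rot: [0.16, 3.137, 0.001]
force: [-1.5, 1.9, 6.7]
width: 0.393
gripper_force: 58.0
```

Emit:
jog_arm(
  motion=[
    [[0,0,0.0005,0,0,0,1],[0,0,0.001,0,0,0,1],[0,0,0.001,0,0,0,1],[0,0,0.001,0,0,0,1]],
  ],
)

```text
clock: 18.15
position: [0.5661, 0.0717, 0.0908]
ee_rot: [0.159, 3.137, 0.001]
force: [-4.3, 2.0, 14.1]
width: 0.39
gripper_force: 58.0
```

Emit:
jog_arm(
  motion=[
    [[0,0,0.0005,0,0,0,1],[0,0,0.001,0,0,0,1],[0,0,0.001,0,0,0,1],[0,0,0.001,0,0,0,1]],
  ],
)

```text
clock: 18.48
position: [0.5661, 0.0717, 0.0908]
ee_rot: [0.159, 3.136, 0.002]
force: [-7.9, 0.4, 26.1]
width: 0.385
gripper_force: 58.0
```

```bash
python3 - <<'E'
from h import *
s=st(); im,P=snap("w11"); g=cv2.cvtColor(im,cv2.COLOR_RGB2HSV); m=cv2.inRange(g,(12,70,90),(35,255,255))
n,l,sts,c=cv2.connectedComponentsWithStats(m)
for i in range(1,n):
    if 100<sts[i,4]<1200 and sts[i,0]<300: print(sts[i],c[i].round(1))
r=R.from_euler('z',-5.85,degrees=True).as_matrix()
print("tip b",proj("",r@np.array([-.052,-.052,.09])+[.567,.0722,0],P),"ring pred",proj("",r@np.array([-.052,-.052,.084])+[.567,.0722,0],P))
print("corner holes flush pred",proj("",r@np.array([-.052,.052,.084])+[.567,.0722,0],P))
G=cv2.cvtColor(im,cv2.COLOR_RGB2GRAY)
for x0 in (201,446):
    w=G[160:216,x0-25:x0+25]; k=(w<70); yy,xx=np.nonzero(k); print("dark",x0,k.sum(),xx.mean()+x0-25,yy.mean()+160)
E
```

```text
{'clock': 18.4833, 'position': [0.5661, 0.0717, 0.0908], 'ee_rot': [0.1594, 3.1363, 0.0018], 'force': [-7.9033, 0.4012, 26.0634], 'width': 0.3854, 'gripper_force': 58.0152, 'joints': [-0.3754, 0.4981, 0.2174, 1.8736, -0.1476, 0.7838, 1.3903]}
[178 167  46  47 560] [200.1 189.9]
[225 310  19  67 673] [231.7 342.2]
[291 360  62  19 468] [321.9 369.8]
tip b [196.65677424 191.2368421 ] ring pred [201.06713212 189.28997692]
corner holes flush pred [444.2083679 189.5163605]
dark 201 4 211.0 197.25
dark 446 138 442.963768115942 190.16666666666666
```

The cover lies flush. The brass ring and the corner hole match the flush prediction within about 1 px, the cover has not slipped in the grip, and the height stopped changing as the force rose to 26 N. Handing in while holding.

```bash
python3 -c "
from cell import sign_off; print(sign_off())"
```

```text
the job is handed in; nothing more can be done
None
```

The job is handed in at 18.5 s: the ball is in the cup, the cover is on both dowels and flush by measurement, and the arm is still holding it shut at about 26 N; I had to set the cover down once and re-grip it lower.

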